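Two mints from the desk dispenser

ROBOT

A 6-joint arm with a two-finger parallel gripper is mounted at the origin on the work surface. World frame = base frame: x ahead of the robot, y to its left, z up, the work surface at z = 0. Lengths are in m, angles in rad, forces in N, time in s.
With the tool pointing down it reaches from about 0.3 to 0.825 m from the base axis. Payload 5.4 kg.
Tool frame: the origin (TCP) lies at the very end of the fingers, on their centre line; the grasp point (between the pads) lies 19 mm behind it; z points along the fingers, y is the line along which they close (so a half turn about z gives the same grasp; the last joint's range is limited). The gripper opens to 92 mm and grips with 3 to 60 N. Pads are 20 mm wide; open, the fingers measure 128 mm over their backs; the gripper's body (75 mm by 189 mm) begins 69 mm behind the grasp point.
Start: joints at [-1.469, 0.158, 1.597, -0, 1.386, -0.21], TCP at [0.176, -0.547, 0.215] pointing down, gripper open.
Joint ranges: [-2.91, 2.91], [-0.94, 2.29], [0.18, 2.7], [-1.29, 4.43], [0.17, 2.64], [-3, 3]. Speed limits (rad/s): [2.57, 2.57, 3.14, 3.14, 3.14, 3.14].

INTERFACE

Orientations are given as a unit quaternion [x, y, z, w].
In Python, from rig import get_state, camera, sign_off gives the robot as it stands.
- The arm moves only by the tool arm_command, never from a script. Its argument "commands" is text: rows parted by semicolons, each of 7 numbers parted by spaces: the opening, from -1 (shut) to 1 (fully open), then the shift along the world's x, y, z scaled (see below), then the turn, a rotation vector about the world's x, y, z scaled (see below). In form: fingers tx ty tz rx ry rz; .... A call has 1 to 12 rows; each row shifts and turns the commanded pose from where the row before left it; what a row does not reach is not made up. The controller multiplies each number of a shift by 0.75 m and each number of a turn by 180 degrees. A row lasts 1/10 s, in which the tool goes at most 50 mm and 8.59 degrees, less where a joint would pass 70% of its speed; a pose out of reach is approached as far as the arm can. A call with a number of a shift or a turn outside -1 to 1 is refused whole. A call with a gripper value outside its range is refused whole. The fingers move at their own pace and stop on an object; "newtons" is the grip in N (left out, the last holds). Time passes only in rows, so rows that do not move let the fingers close. It gives the time, the measured TCP pose, the force, the opening and the grip force at its end, in the units of the state.
- get_state(): the state, without advancing time (a new reading comes with each control period).
- camera(name): name is "scene" or "top" or "wrist"; returns a dict with "img" (420x560x3 uint8, blue, green, red), "mtx" (3x3 intrinsics, pixels), "world_to_cam" (4x4, takes a point from world to camera coordinates). Camera axes: x right, y up, looking along -z (the intrinsics and any distortion apply to the point x, -y, -z); pixel columns grow to the right and rows downward; lengths in m; the calibration is good to about 2 mm. A picture is of the moment at which its call begins. There is no depth.
- sign_off(): hands the job in; it is judged then, once.
The state is a dict: "clock": time; "joint_positions": joint angles; "joint_velocities": joint speeds; "joint_efforts": joint torques, N m; "ee_pos": TCP position; "eef_rot": TCP orientation; "force": force on the tool from outside, world axes, zero at the start; "wrist_torque": the same for the moment, N m; "grip_width": finger opening in m; "grip_force": force on a finger pad.
Only numpy, scipy, OpenCV 4.12 (cv2) and the standard library are available. Lean on these libraries where they do the work, as an engineer would, in place of code of your own. Each camera call takes 0.05 s, during which the arm holds its last target. There are 200 camera calls.

TASK

Two mint dispensers of the same make stand on the workshop office's desk, and a steel bowl waits under the chute of one of them. Turn that dispenser's paddle knob two clicks clockwise, no further, so that two mints drop into the bowl, then let go of the knob.

Things in the scene. Friction and masses are not known exactly. Their poses are not given: they have to be found in the camera images.
- knob (a joint): angle (rad) of the paddle knob of the dispenser with the bowl: 0 at the start, growing clockwise seen from above. A click every 36 degrees: first 0.628, second 1.257. Between clicks a spring pulls to the nearest one (up to 0.08 N m, friction up to 0.05 more), so it settles there once let go. Stop at -0.1. A click takes one wheel pocket over the chute; its mint drops 10 to 18 degrees before it
- knob_grip (a point): point on the knob's upright axis, 218 mm above the desk: middle of its black upright paddle, 70 mm long (x of this point, turning with it; at angle 0 it points along the chute), 14 thick (y), 36 high (z up), free all round, on a shaft 18 across. 32 mm below this point is the dispenser's flat clear lid, 140 across, on a drum of mints on a fixed steel housing. A like dispenser without a bowl is 260 mm or more off
- bowl: open steel bowl, 150 mm across the rim, 50 mm high, loose on the desk under the end of the chute, its centre 130 to 150 mm from the knob's axis; origin at the centre of its underside, z up. It need not be moved
- mint1_center (a point): a hard round mint, a smooth white ball 24 mm across, 10 g; this point is its centre. It starts loose in the wheel pocket that reaches the chute on the knob's first click
- mint2_center (a point): a hard round mint, a smooth white ball 24 mm across, 10 g; this point is its centre. It starts loose in the wheel pocket that reaches the chute on the knob's second click
Things that resemble listed ones, but are neither listed nor needed, are in the scene too. There is more than one size of the bowl; the job needs the larger. Leave any red look-alike of the part that bears knob alone.

How it is judged:
By the outcome, as a careful person would: the job done as asked, in the order asked, and still so for the second after the job is handed in, with the robot touching nothing.
It also fails if it takes over 35 s, if anything falls off the work surface, if the arm or the gripper's body presses on something with over 40 N, if the wrist force passes 120 N, or if a joint passes its speed limit or range.

## Working session

There is one attempt and no reset: what is moved stays moved. The work goes in short steps, Python scripts to look and compute and a tool call to move; the robot and the scene stay as the last step left them, time stands still between calls to the robot, and variables do not carry over. Pictures are saved under pics/ and viewed, at most 10 in all, crops included, and the job is handed in when it is done.

Besides the shell and the picture viewer there is one more tool, called after ">>>" in YAML: its name, and indented under it one key for each argument. arm_command: Moves the arm, as the interface text tells. Shifts and turns lie within -1 to 1; 1 stands for 0.75 m of shift or 180 degrees of turn. Its arguments: {"type":"object","properties":{"commands":{"type":"string"},"newtons":{"type":"number"}},"required":["commands"]}

```bash
mkdir -p pics; ls; python3 - <<'E'
from rig import get_state,camera
import cv2,pickle
d={n:camera(n) for n in("top","scene")}
pickle.dump(d,open("v0.pkl","wb"))
for n in d: cv2.imwrite(f"pics/{n}0.png",d[n]["img"]); print(n,d[n]["mtx"].tolist(),d[n]["world_to_cam"].round(4).tolist(),[k for k in d[n]])
print(get_state())
E
```

```text
pics
top [[527.6446998897145, 0.0, 279.2260806409711], [0.0, 527.6446998897145, 210.77671336099297], [0.0, 0.0, 1.0]] [[-0.0079, -0.9999, -0.0072, -0.0344], [0.9872, -0.009, 0.1595, -0.5375], [-0.1595, -0.0059, 0.9872, -1.317], [0.0, 0.0, 0.0, 1.0]] ['img', 'mtx', 'world_to_cam']
scene [[431.5889461933017, 0.0, 278.32517403447514], [0.0, 431.5889461933017, 202.89383836502793], [0.0, 0.0, 1.0]] [[0.0374, 0.9992, -0.0151, 0.0453], [-0.8503, 0.0398, 0.5248, 0.3678], [0.525, -0.0068, 0.8511, -1.537], [0.0, 0.0, 0.0, 1.0]] ['img', 'mtx', 'world_to_cam']
{'clock': 0.1, 'joint_positions': array([-1.46910719e+00,  1.58976046e-01,  1.59805040e+00, -2.87169955e-05,
        1.38624154e+00, -2.10092526e-01]), 'joint_velocities': array([-0.00095118, -0.00389139, -0.00371394,  0.00111291,  0.00016462,
        0.00206203]), 'joint_efforts': array([ 1.12965965e-03, -3.86504889e+01, -3.22959495e+01,  7.04825507e-02,
        3.39763868e-02, -4.95513007e-05]), 'ee_pos': array([ 0.17630145, -0.54672065,  0.213751  ]), 'eef_rot': array([ 9.87872855e-01,  1.55262750e-01,  3.12889141e-05, -8.37199478e-04]), 'force': array([-0.24323119,  0.12360449,  0.13247079]), 'wrist_torque': array([-0.02437649, -0.02291788, -0.01792073]), 'grip_force': 0.0, 'grip_width': 0.09216495424285741}
```

View pics/top0.png

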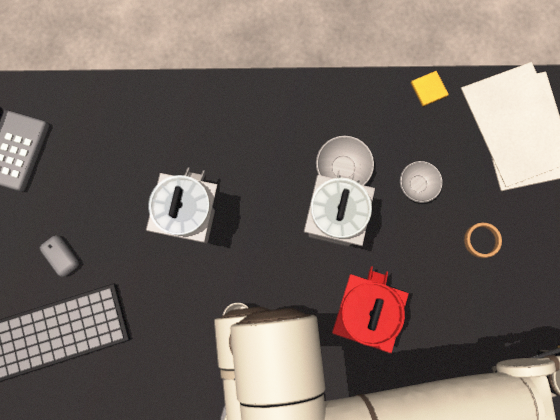

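View pics/scene0.png

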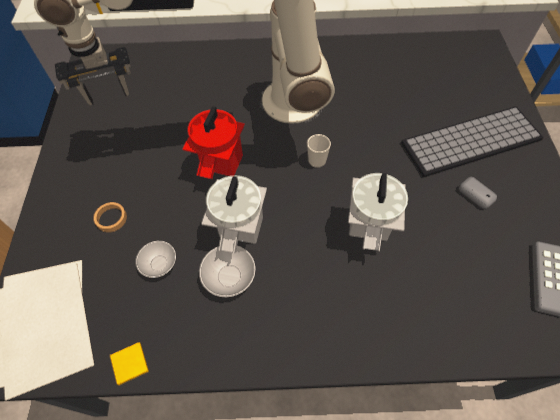

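Top: the dispenser with the larger bowl has its paddle at about (342,205) and its bowl at (345,163). The red look-alike is at (373,313), and the other dispenser is at (180,203). In the scene view, the target paddle is at (232,190) and the bowl at (228,270).

```bash
cat > h.py <<'E'
import cv2,numpy as np
def ray(c,uv):
    M=np.array(c["world_to_cam"]);R,t=M[:3,:3],M[:3,3]
    d=np.linalg.inv(c["mtx"])@[uv[0],uv[1],1]; d=R.T@(d*[1,-1,-1])
    return -R.T@t,d/np.linalg.norm(d)
def plane(c,uv,z):
    o,d=ray(c,uv); return o+d*(z-o[2])/d[2]
def proj(c,p):
    M=np.array(c["world_to_cam"]);q=(M[:3,:3]@p+M[:3,3])*[1,-1,-1];q=c["mtx"]@q;return q[:2]/q[2]
def blob(c,box,thr=60):
    x0,y0,x1,y1=box;m=np.zeros(c["img"].shape[:2],np.uint8)
    m[y0:y1,x0:x1]=(c["img"][y0:y1,x0:x1].max(2)<thr)*255
    cs,_=cv2.findContours(m,cv2.RETR_EXTERNAL,cv2.CHAIN_APPROX_NONE)
    return max(cs,key=cv2.contourArea)
E
python3 - <<'E'
from h import *
import pickle
d=pickle.load(open("v0.pkl","rb"));t,s=d["top"],d["scene"]
k=blob(t,(322,185,362,227));print("top",cv2.minAreaRect(k),cv2.contourArea(k),cv2.boundingRect(k))
P=np.array([plane(t,p[0].astype(float),.236)[:2] for p in k],np.float32)*1000
print("paddle top plane mm",cv2.minAreaRect(P))
k2=blob(s,(218,172,248,208));print("scene",cv2.minAreaRect(k2),cv2.boundingRect(k2))
# lid circle: light pixels near
for c,box in((t,(305,170,380,245)),(s,(205,175,265,230))):
    o=[]
    kk=k if c is t else k2
    m=cv2.moments(kk);o=(m["m10"]/m["m00"],m["m01"]/m["m00"]);print(o,plane(c,o,.218)*1000, plane(c,o,.23)*1000)
a,b=cv2.resize(t["img"][130:260,290:400],None,fx=4.6,fy=4.6,interpolation=2),cv2.resize(s["img"][165:295,190:280],None,fx=4.6,fy=4.6,interpolation=2)
cv2.imwrite("pics/c.png",np.hstack([a,b])[:, :800] if a.shape[1]+b.shape[1]<=800 else cv2.resize(np.hstack([a,b]),(800,520)))
print(a.shape,b.shape)
E
```

```text
top ((341.6966247558594, 204.81460571289062), (6.67083215713501, 31.25547218322754), 12.994616508483887) 148.5 (337, 190, 12, 31)
paddle top plane mm ((518.2999267578125, -178.30755615234375), (14.669750213623047, 70.33659362792969), 75.66213989257812)
scene ((231.41998291015625, 190.55999755859375), (9.192388534545898, 27.860008239746094), 8.130102157592773) (226, 177, 12, 28)
(342.0830527497194, 205.02469135802468) [ 520.7406039  -181.17013058  218.        ] [ 518.68008863 -179.79115644  230.        ]
(231.49895178197062, 191.38469601677147) [ 525.06267667 -178.33669271  218.        ] [ 532.98666448 -176.89183069  230.        ]
(598, 506, 3) (598, 414, 3)
```

View pics/c.png

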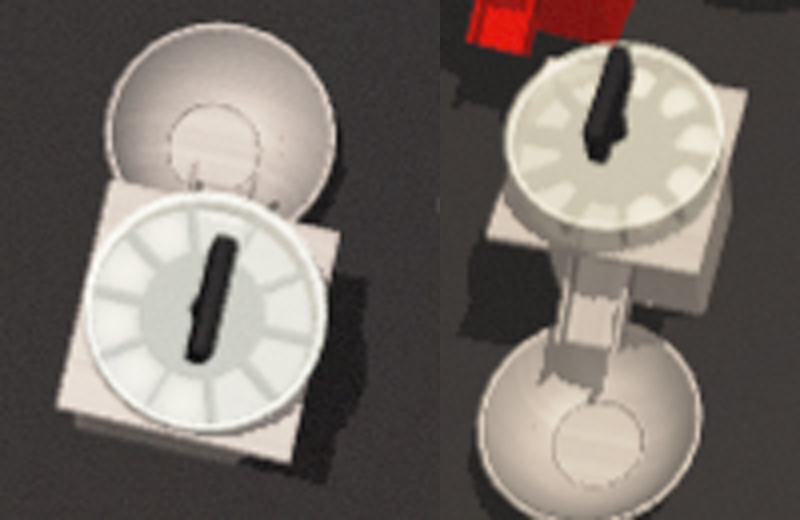

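>>> arm_command:
  commands: "1 0 0 0.0573 0 0 0.0456;1 0 0 0.0573 0 0 0.0456;1 0.038 0.0409 0 0 0 0.0456;1 0.038 0.0409 0 0 0 0.0456;1 0.038 0.0409 0 0 0 0.0456;1 0.038 0.0409 0 0 0 0.0456;1 0.038 0.0409 0 0 0 0.0456;1 0.038 0.0409 0 0 0 0.0456;1 0.038 0.0409 0 0 0 0.0456;1 0.038 0.0409 0 0 0 0.0456;1 0.038 0.0409 0 0 0 0.0456;1 0.038 0.0409 0 0 0 0.0456"

```text
clock: 1.3
ee_pos: [0.4622, -0.2389, 0.3002]
eef_rot: [0.525, 0.851, 0.0, -0.0]
force: [-0.0, -0.1, 0.3]
grip_width: 0.092
grip_force: 0.0
```

>>> arm_command:
  commands: "1 0.038 0.0409 0 0 0 0.0456;1 0.038 0.0409 0 0 0 0.0456;1 0 0 0 0 0 0.0456;1 0 0 0 0 0 0.0456;1 0 0 0 0 0 0.0456;1 0 0 0 0 0 0.0456;1 0 0 0 0 0 0;1 0 0 0 0 0 0"

```text
clock: 2.1
ee_pos: [0.5182, -0.1791, 0.3002]
eef_rot: [0.127, 0.992, 0.0, -0.0]
force: [-0.4, -0.6, -0.5]
grip_width: 0.0918
grip_force: 0.0
```

```bash
python3 - <<'E'
from h import *
from rig import get_state,camera
import pickle
from scipy.spatial.transform import Rotation as Ro
d=pickle.load(open("v0.pkl","rb"))
print("lid",plane(d["top"],(341.75,208.3),.186))
w=camera("wrist");pickle.dump(w,open("w.pkl","wb"));cv2.imwrite("pics/w1.png",w["img"])
s=get_state();print(s["clock"],s["ee_pos"],s["joint_positions"],Ro.from_quat(s["eef_rot"]).as_matrix().round(4))
for p in((.5183,-.1783,.236),):print(proj(w,np.array(p)))
E
```

```text
lid [ 0.51859009 -0.18387515  0.186     ]
2.15 [ 0.51824824 -0.1791089   0.30028453] [-5.53191230e-01  4.54077305e-02  1.55088835e+00 -1.52033881e-05
  1.54580214e+00 -1.86984920e+00] [[-9.679e-01  2.514e-01 -4.000e-04]
 [ 2.514e-01  9.679e-01  3.000e-04]
 [ 5.000e-04  1.000e-04 -1.000e+00]]
[284.15735814 218.36608858]
```

View pics/w1.png

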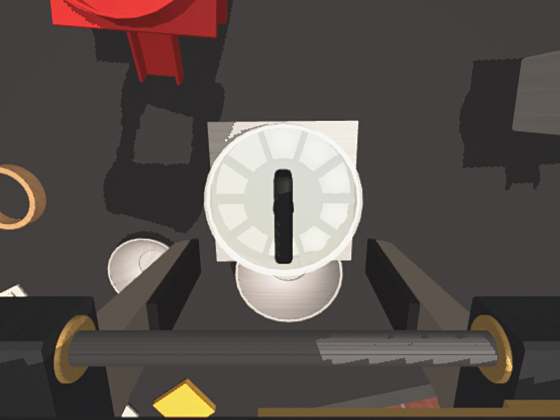

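The wrist view shows the black paddle upright at column 284, rows 168-264, lined up between the open fingers. The bowl is below it at (289,290). I'll measure it precisely before descending.

```bash
python3 - <<'E'
from h import *
import pickle
w=pickle.load(open("w.pkl","rb"))
k=blob(w,(255,155,315,272),70);print(cv2.boundingRect(k))
P=np.array([plane(w,p[0].astype(float),.236)[:2] for p in k],np.float32)*1000
print(cv2.minAreaRect(P))
for u in [(273.5,255),(292.5,255),(283,263)]:print(u,plane(w,u,.236)*1000)
m=(w["img"].min(2)[130:260,195:370]>120)
# lid extents by row: left/right edge at widest row, z=.186
for v in(195,200,205):
  x=np.where(w["img"][v].min(1)[195:370]>110)[0]+195;a,b=plane(w,(x[0],v),.186),plane(w,(x[-1],v),.186);print(v,x[0],x[-1],np.linalg.norm(a-b),(a+b)/2)
for z in(.186,.236):print(proj(w,np.array([.5183,-.1783,z])))
E
```

```text
(274, 170, 19, 94)
((518.0604248046875, -179.158203125), (13.215119361877441, 72.16229248046875), 74.96710205078125)
(273.5, 255) [ 544.71451313 -193.5531652   236.        ]
(292.5, 255) [ 548.36999638 -179.53434579  236.        ]
(283, 263) [ 553.0073738  -188.22865752  236.        ]
195 204 362 0.13866221950138852 [ 0.51326388 -0.17784401  0.186     ]
200 204 362 0.13925475131953158 [ 0.51766412 -0.17899088  0.186     ]
205 204 362 0.1398523688926908 [ 0.52210212 -0.18014761  0.186     ]
[283.93293742 200.48257086]
[284.15735814 218.36608858]
```

>>> arm_command:
  commands: "1 0 0 -0.0323 0 0 0;1 0 0 -0.0323 0 0 0;1 0 0 -0.0323 0 0 0;1 0 0 -0.0323 0 0 0;1 0 0 0 0 0 0;-1 0 0 0 0 0 0;-1 0 0 0 0 0 0;-1 0 0 0 0 0 0;-1 0 0 0 0 0 0;-1 0 0 0 0 0 0;-1 0 0 0 0 0 0;-1 0 0 0 0 0 0"
  newtons: 20

```text
clock: 3.35
ee_pos: [0.5184, -0.1792, 0.2037]
eef_rot: [0.125, 0.992, -0.0, 0.0]
force: [-0.8, -0.2, -1.1]
grip_width: 0.038
grip_force: 0.0
```

>>> arm_command:
  commands: "-1 0 0 0 0 0 0;-1 0 0 0 0 0 0;-1 0 0 0 0 0 0;-1 0 0 0 0 0 0;-1 0 0 0 0 0 0;-1 0 0 0 0 0 0;-1 0 0 0 0 0 0"

```text
clock: 4.05
ee_pos: [0.5184, -0.1789, 0.2036]
eef_rot: [0.125, 0.992, 0.0, -0.0]
force: [0.5, 2.5, 0.1]
grip_width: 0.0142
grip_force: 20.0
```

>>> arm_command:
  commands: "-1 0 0 0 0 0 -0.02;-1 0 0 0 0 0 -0.02;-1 0 0 0 0 0 -0.02;-1 0 0 0 0 0 -0.02;-1 0 0 0 0 0 -0.02;-1 0 0 0 0 0 -0.02;-1 0 0 0 0 0 -0.02;-1 0 0 0 0 0 -0.02;-1 0 0 0 0 0 -0.02;-1 0 0 0 0 0 -0.02;-1 0 0 0 0 0 0;-1 0 0 0 0 0 0"

```text
clock: 5.25
ee_pos: [0.5194, -0.1773, 0.2036]
eef_rot: [0.425, 0.905, 0.002, 0.0]
force: [4.6, 7.3, -0.6]
grip_width: 0.0137
grip_force: 20.0
```

>>> arm_command:
  commands: "-1 0 0 0 0 0 0;-1 0 0 0 0 0 0;-1 0 0 0 0 0 0;-1 0 0 0 0 0 0;-1 0 0 0 0 0 0;-1 0 0 0 0 0 0;-1 0 0 0 0 0 0;-1 0 0 0 0 0 0"

```text
clock: 6.05
ee_pos: [0.5194, -0.1773, 0.2036]
eef_rot: [0.425, 0.905, 0.002, 0.0]
force: [5.0, 7.4, 0.0]
grip_width: 0.0137
grip_force: 20.0
```

```bash
python3 - <<'E'
from h import *
from rig import get_state,camera
from scipy.spatial.transform import Rotation as Ro
w=camera("scene");v=camera("wrist")["img"]
a=cv2.resize(w["img"][165:305,180:290],(440,560));b=cv2.resize(v,(360,270))
c=np.zeros((560,800,3),np.uint8);c[:,:440]=a;c[:270,440:]=b;cv2.imwrite("pics/s2.png",c)
s=get_state();R=Ro.from_quat(s["eef_rot"]).as_matrix();print(s["clock"],s["ee_pos"],np.degrees(np.arctan2(R[1,0],R[0,0])),s["force"],s["wrist_torque"],s["joint_positions"])
E
```

```text
6.15 [ 0.5194075  -0.17730481  0.20357846] 129.6559243528897 [4.1582777  7.03937526 0.19047527] [ 1.08636534 -0.7067842  -0.01607338] [-0.5515605   0.09842765  1.68497717  0.00402261  1.35798357 -1.24453414]
```

View pics/s2.png

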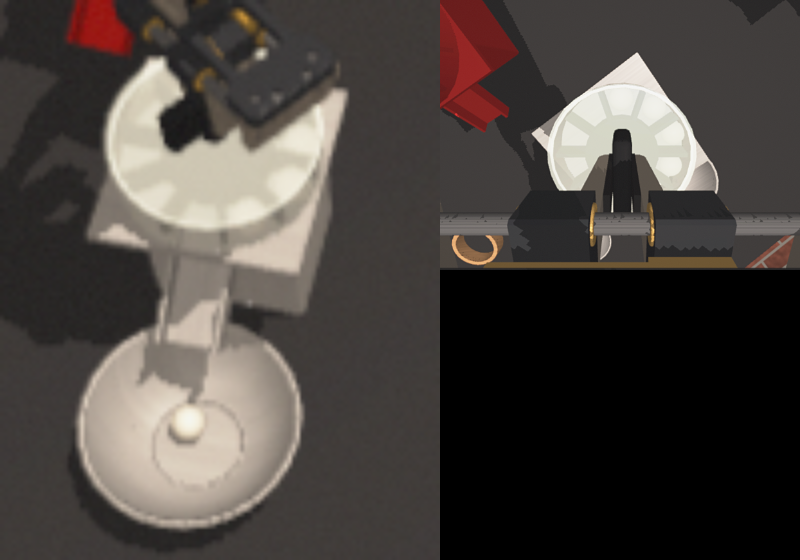

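One mint lies in the bowl (crop pixel 187,422) and the paddle has turned about 36°. I'll ease the side load slightly and turn the second click.

>>> arm_command:
  commands: "-1 0.0013 0.0021 0 0 0 0;-1 0 0 0 0 0 -0.02;-1 0 0 0 0 0 -0.02;-1 0 0 0 0 0 -0.02;-1 0 0 0 0 0 -0.02;-1 0 0 0 0 0 -0.02;-1 0 0 0 0 0 -0.02;-1 0 0 0 0 0 -0.02;-1 0 0 0 0 0 -0.02;-1 0 0 0 0 0 -0.02;-1 0 0 0 0 0 -0.02;-1 0 0 0 0 0 0"

```text
clock: 7.35
ee_pos: [0.5211, -0.1766, 0.2036]
eef_rot: [0.685, 0.729, 0.002, 0.001]
force: [8.9, 3.4, -2.7]
grip_width: 0.014
grip_force: 20.0
```

>>> arm_command:
  commands: "-1 0 0 0 0 0 0;-1 0 0 0 0 0 0;-1 0 0 0 0 0 0;-1 0 0 0 0 0 0;-1 0 0 0 0 0 0;-1 0 0 0 0 0 0;-1 0 0 0 0 0 0;-1 0 0 0 0 0 0"

```text
clock: 8.15
ee_pos: [0.5212, -0.1766, 0.2036]
eef_rot: [0.684, 0.729, 0.002, 0.001]
force: [8.7, 5.2, -3.6]
grip_width: 0.014
grip_force: 20.0
```

```bash
python3 - <<'E'
from h import *
from rig import get_state,camera
from scipy.spatial.transform import Rotation as Ro
w=camera("scene")
cv2.imwrite("pics/s3.png",cv2.resize(w["img"][165:305,180:290],(440,560)))
s=get_state();R=Ro.from_quat(s["eef_rot"]).as_matrix();print(s["clock"],s["ee_pos"],np.degrees(np.arctan2(R[1,0],R[0,0])),s["force"],s["wrist_torque"])
E
```

```text
8.2 [ 0.5211479  -0.17662767  0.2036202 ] 93.62614676387616 [ 8.4644111   4.7259997  -3.51251818] [ 0.65777859 -1.26947252  0.08805251]
```

View pics/s3.png

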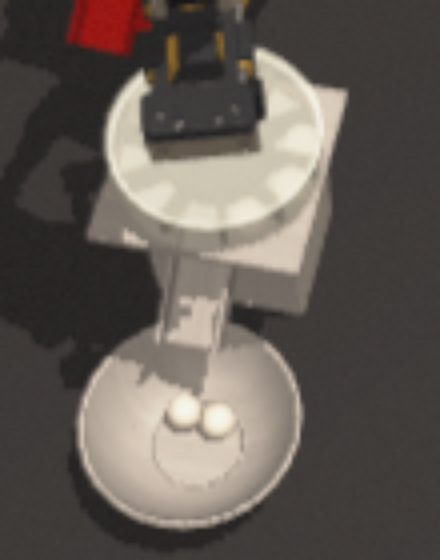

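Both mints are in the bowl (crop pixels 183,410 and 216,420), and the knob is at about 71.8°. Next I let go and rise.

>>> arm_command:
  commands: "1 0 0 0 0 0 0;1 0 0 0 0 0 0;1 0 0 0 0 0 0;1 0 0 0 0 0 0;1 0 0 0 0 0 0;1 0 0 0 0 0 0;1 0 0 0 0 0 0;1 0 0 0 0 0 0;1 0 0 0 0 0 0;1 0 0 0 0 0 0"

```text
clock: 9.2
ee_pos: [0.5194, -0.1776, 0.2037]
eef_rot: [0.684, 0.729, 0.0, 0.0]
force: [-0.6, 0.4, -0.4]
grip_width: 0.0906
grip_force: 0.0
```

>>> arm_command:
  commands: "1 0 0 0.03 0 0 0;1 0 0 0.04 0 0 0;1 0 0 0.04 0 0 0;1 0 0 0.04 0 0 0;1 0 0 0 0 0 0;1 0 0 0 0 0 0;1 0 0 0 0 0 0;1 0 0 0 0 0 0"

```text
clock: 10.0
ee_pos: [0.5187, -0.1772, 0.3143]
eef_rot: [0.684, 0.729, -0.0, -0.002]
force: [0.8, 0.2, 1.2]
grip_width: 0.0916
grip_force: 0.0
```

```bash
python3 - <<'E'
from h import *
from rig import get_state,camera
w=camera("scene");v=camera("wrist")["img"]
a=cv2.resize(w["img"][165:305,180:290],(440,560));b=cv2.resize(v,(360,270))
c=np.zeros((560,800,3),np.uint8);c[:,:440]=a;c[:270,440:]=b;cv2.imwrite("pics/s4.png",c)
s=get_state();print(s["clock"],s["ee_pos"],s["force"],s["grip_width"])
E
```

```text
10.1 [ 0.51888326 -0.17732196  0.31482145] [ 0.50795717  0.33507562 -0.09211352] 0.09132410701723916
```

View pics/s4.png

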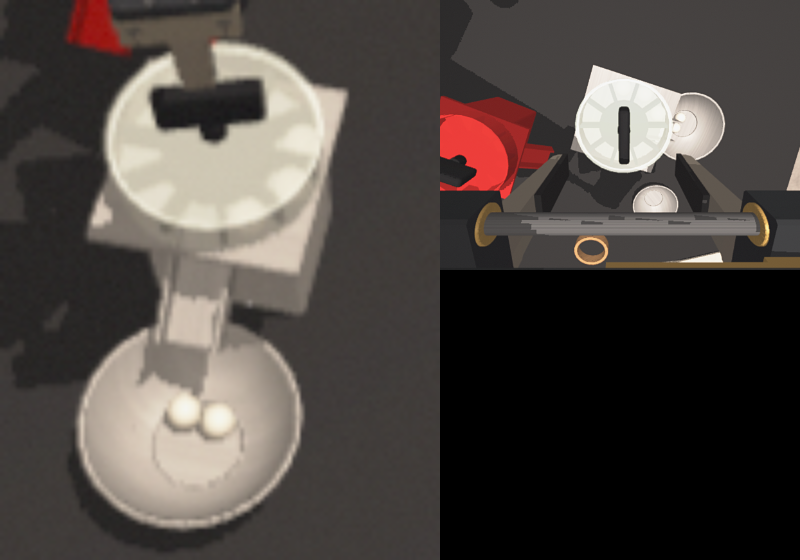

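The gripper is clear of the knob. The paddle rests aligned with the tool at the second click, with two mints in the bowl.

```bash
python3 -c "from rig import sign_off; print(sign_off())"
```

```text
the job is handed in; nothing more can be done
None
```

I turned the knob of the dispenser with the larger bowl two clicks clockwise (about 72°), both mints are in the bowl, the gripper has let go and is clear, and the job was handed in at about 10 s.

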